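# Dock the transfer cradle, pin it in line and roll the filter cartridge out of its clips

## Robot

A 7-joint arm with a two-finger parallel gripper is mounted at the origin on the work surface. World frame = base frame: x ahead of the robot, y to its left, z up, the work surface at z = 0. Lengths are in m, angles in rad, forces in N, time in s.
With the tool pointing down it reaches from about 0.425 to 0.875 m from the base axis. Payload 4.7 kg.
Tool frame: the origin (TCP) lies midway between the tips of the shut fingers; the grasp point (between the pads) lies 19 mm behind it; x points along the fingers, z is the direction in which the jaws open and shut, and the axes are right-handed (so a half turn about x gives the same grasp; the last joint's range is limited). The gripper opens to 87 mm and grips with 3 to 60 N. Pads are 19 mm wide; open, the fingers measure 117 mm over their backs; the gripper's body (75 mm by 190 mm) begins 51 mm behind the grasp point.
Start: joints at [-1.293, 0.321, -0.07, 1.45, 0.023, 1.371, -0.057], TCP at [0.17, 0.628, 0.196] pointing down, gripper open.
Joint ranges: [-2.86, 2.86], [-0.3, 2.09], [-1.38, 1.24], [0.06, 2.45], [-1.56, 4.7], [0.09, 2.05], [-2.69, 2.69]. Speed limits (rad/s): [2.57, 2.57, 3.14, 3.14, 3.14, 3.14, 3.14].

## Interface

Orientations are given as a rotation vector (axis times angle).
In Python, from bench import ctrl, vision, close_job gives the robot as it stands. The module is installed in compiled form; this text tells all that it offers.
- The arm moves only by the tool servo_tool, never from a script. Its argument "commands" is a list that holds one entry, the list of rows, each a list of 7 numbers: the turn, a rotation vector about the tool's x, y, z in degrees, then the shift along the tool's x, y, z in mm, then the finger opening in mm, from 0 to 87. In form: [[[wx, wy, wz, x, y, z, grip], ...]]. A call has 1 to 5 rows; each row is the pose to reach, as a shift and turn from the pose commanded when the call began, along the tool's axes at that moment; what a row does not reach only later rows make up. A row lasts 1/8 s, in which the tool goes at most 62.5 mm and 10.7 degrees, less where a joint would pass 70% of its speed; a pose out of reach is approached as far as the arm can. A call with a gripper value outside its range is refused whole. The fingers move at their own pace and stop on an object; "newtons" is the grip in N (left out, the last holds). Time passes only in rows, so rows that repeat a pose let the fingers close. It gives the time, the measured TCP pose, the force and the opening at its end, in the units of the state.
- ctrl.get_state(): the state, without advancing time (a new reading comes with each control period).
- vision.get_image(name): name is "scene" or "top" or "wrist"; returns the picture (420x560x3 uint8, red, green, blue); there is no depth.
- vision.camera_info(name): a dict with "fov_y" (degrees; the focal length in pixels is half the picture's height over the tangent of half this angle, whatever the lens; pixels are square), "cx", "cy" (the principal point, pixels), "dist" ([k1, k2, p1, p2, k3] as OpenCV has them; the pictures are not rectified), "pose" (4x4, takes a point from camera to world coordinates). Camera axes: x right, y down, z forward; pixel columns grow to the right and rows downward; lengths in m; the calibration is good to about 2 mm. A picture is of the moment at which its call begins: read the wrist's pose just before it. camera_info takes no time and is no camera call; for the wrist camera it gives the pose at the moment of the call.
- close_job(): hands the job in, once; it reports no verdict.
The state is a dict: "time": time; "joint_positions": joint angles; "qd": joint speeds; "joint_torque": joint torques, N m; "position": TCP position; "tool_rot": TCP orientation; "ft_force": force on the tool from outside, world axes, zero at the start; "torque": the same for the moment, N m; "grip_width": opening from 0.0 (shut) to 1.0 (fully open).
Only numpy, scipy, OpenCV 4.12 (cv2) and the standard library are available. Lean on these libraries where they do the work, as an engineer would, in place of code of your own. Each camera call takes 0.05 s, during which the arm holds its last target. There are 200 camera calls.

## Task

Push the empty blue cradle up to the spring clips, then lock it exactly in line by pressing the yellow-headed taper pin fully home through the cradle's lug into the rack. With the cradle pinned, roll the steel filter cartridge sideways out of its two spring clips, without lifting it up, so that it comes to rest in the cradle. Leave the pin in, let go of everything and leave the other things on the bench as they are.

Things in the scene. Friction and masses are not known exactly. Their poses are not given: they have to be found in the camera images.
- rack: white docking rack fixed to the bench: slab x -145 to 155, y -95 to 95, 36 mm high. Origin on the bench under its middle; x points the way the cartridge rolls, from clips to cradle, z up. Behind x = -105 it is bare at z 36. At x -105 to -61 a grey flat seat at z 68 carries the cartridge; from there a grey apron slopes down to x -33, z 57. End guides at y +-85 to +-91, 14 mm above the seat
- clip_axis (a point): the cartridge's axis while in the clips: rack x -75, y 0, z 80. The seat below (z 68) reaches 30 mm behind it. Between the two clips (110 mm clear) the cartridge is bare from behind and above. Some 5 to 20 N pushed forward (rack +x) opens both clips. Push it square, as with two spread fingers side by side: pushed at one point, one clip lets go first and it comes out askew. About 25 mm forward it rolls on down the apron by itself
- clip_a (a point): middle of the steel clip at rack y +64, at the cartridge's axis height; its twin is at y -64. 18 mm wide, top 105 mm above the bench. A fixed post stands behind the cartridge (14 to 26 mm behind the axis); a sprung jaw hinged on the post's top reaches over the cartridge and down in front. It swings up 0.5 rad: enough to roll the cartridge out forward under it, not to take it straight up
- cartridge: filter cartridge: plain steel cylinder with red end bands, 24 mm across, 160 mm long, about 140 g; origin at its centre, y along its axis. It starts in the clips.
- cradle (a joint): travel of the blue cradle along rack x, m: 0 with its lug hole exactly over the base hole, greater farther from the clips, at most 0.075. Its stop towards the clips is at -0.004: there the holes are 4 mm out of line and the pin's taper draws it back to 0. Starts at 0.030 to 0.070, stays where it is left, slides under 2 to 3 N
- cradle_back (a point): middle of the upright outer face of the cradle's back wall (facing away from the clips, rack +x), 56 mm above the bench; moves with the cradle. The wall is 8 mm thick, 180 mm wide along rack y, z 38 to 74; it can be pushed beside the lug, which fills 22 mm either side of the middle at z 38 to 48 and reaches 52 mm outward
- cradle_bed (a point): where the cartridge's axis comes to lie in the cradle, centred; moves with the cradle; axes as the rack's. The bed slopes down from the clip side to the back wall, 174 mm clear between its side walls. With the cradle at 0 it is 88 mm forward of the clip axis and 21 mm lower.
- lug_hole (a point): centre of the upper mouth of the hole (20 mm wide, through) in the cradle's aluminium lug, 48 mm above the bench; moves with the cradle. The lug is 10 mm thick; the cradle's back wall begins 32 mm away towards the clips and rises 26 mm above the lug.
- rack_hole (a point): centre of the mouth of the base hole in the rack, 36 mm above the bench, 20 mm wide, 36 mm deep
- pin: taper pin, upright, z up, about 180 g. Origin on its axis at the underside of its steel shoulder (28 mm across, 4 mm thick). Above: yellow grip 22 mm across, up to 42 mm above the origin. Below: shank 18 mm across for 20 mm, then tapering to 7 mm at the tip 46 mm below. Home, the shoulder lies on the lug, origin 48 mm above the bench
- pin_tip (a point): the small end of the taper pin, 46 mm below its origin
- pin_stand: black block 60 x 60 mm, 56 mm high, fixed, with a 21 mm hole in which the pin stands at the start, shoulder on the block's top; origin under its middle
- base_bottle: bystander to leave alone: a capped bottle, 72 mm across and 140 mm tall with a red cap
- beaker: bystander to leave alone: a clear beaker, 70 mm across and 90 mm tall
- jar: bystander to leave alone: an amber jar with a white cap, 68 mm across and 80 mm tall
- mouse: bystander to leave alone: a black computer mouse, 105 x 60 x 32 mm
- wrench: bystander to leave alone: a steel wrench, lying flat
- clamp_ring: bystander to leave alone: a flat steel ring, 56 mm across and 14 mm tall
Not all that is in view belongs to the job. Leave any green look-alike of the cartridge alone.

How it is judged:
On the way, in this order (a step that is already met when the one before it is completed fails the run):
1. the pin is fully home through lug and rack, the cradle drawn into line, the cartridge still in its clips (z of pin_tip in the frame of rack below 0.006 m and horizontal distance between pin_tip and rack_hole below 0.005 m and angle between pin's own z axis and vertical below 0.12 rad and value of joint cradle between -0.0028 and 0.0028 m and distance between cartridge and clip_axis below 0.012 m), for 0.2 s.
2. the cartridge lies in the pinned cradle (z of pin_tip in the frame of rack below 0.006 m and horizontal distance between pin_tip and rack_hole below 0.005 m and angle between pin's own z axis and vertical below 0.12 rad and value of joint cradle between -0.0028 and 0.0028 m and x of cartridge in the frame of cradle_bed between -0.006 and 0.006 m and y of cartridge in the frame of cradle_bed between -0.01 and 0.01 m and z of cartridge in the frame of cradle_bed between -0.006 and 0.006 m and angle between the y axis of cartridge and the y axis of rack, either way round below 0.08 rad and linear speed of cartridge below 0.02 m/s), for 0.2 s.
At the end, for the whole second after the job is handed in: Pin home (tip under 6 mm above the bench, within 5 mm of the base hole's axis, upright within 0.12 rad), cradle within 2.8 mm of 0, cartridge at rest in the bed (6 mm across and in height, 10 mm along, parallel within 0.08 rad), all let go (all of step 2); the robot touches nothing.
It fails at once if the cartridge is lifted up (more than 25 mm above its place in the clips) (height (world z) of cartridge above 0.105 m).
It fails at once if a bystander is moved by more than 30 mm (distance of any of base_bottle, beaker, jar, mouse, wrench, clamp_ring from where it was at the start of the episode above 0.03 m).
It also fails if it takes over 64 s, if anything falls off the work surface, if the arm or the gripper's body presses on something with over 40 N, if the wrist force passes 120 N, or if a joint passes its speed limit or range.

## Working session

There is one attempt and no reset: what is moved stays moved. The work goes in short steps, Python scripts to look and compute and a tool call to move; the robot and the scene stay as the last step left them, time stands still between calls to the robot, and variables do not carry over. Pictures are saved under pics/ and viewed, about 8 in all and at most 12, crops included, and the job is handed in when it is done.

Besides the shell and the picture viewer there is one more tool, called after "Call:" as name(argument=value, ...) on one line, values as JSON. servo_tool: Moves the arm, as the interface text tells. Its arguments: {"type":"object","properties":{"commands":{"type":"array"},"newtons":{"type":"number"}},"required":["commands"]}

```bash
mkdir -p pics
cat > h.py <<'E'
import numpy as np, cv2
from bench import ctrl, vision
from scipy.spatial.transform import Rotation as R
def K(ci,h=420):
    f=h/2/np.tan(np.radians(ci["fov_y"])/2)
    return np.array([[f,0,ci["cx"]],[0,f,ci["cy"]],[0,0,1.]])
def ray(ci,uv):
    p=cv2.undistortPoints(np.array(uv,float).reshape(-1,1,2),K(ci),np.array(ci["dist"],float)).reshape(-1,2)
    T=np.array(ci["pose"]); d=np.c_[p,np.ones(len(p))]@T[:3,:3].T
    return T[:3,3],d
def onz(ci,uv,z):
    o,d=ray(ci,uv); return o+d*((z-o[2])/d[:,2])[:,None]
def proj(ci,P):
    T=np.linalg.inv(np.array(ci["pose"])); rv=cv2.Rodrigues(T[:3,:3])[0]
    return cv2.projectPoints(np.array(P,float).reshape(-1,1,3),rv,T[:3,3],K(ci),np.array(ci["dist"],float))[0].reshape(-1,2)
def snap(name,f):
    ci=vision.camera_info(name); im=vision.get_image(name)
    cv2.imwrite(f"pics/{f}.png",im[:,:,::-1]); return ci,im
def tool(world):  # world vector -> tool axes
    return R.from_rotvec(ctrl.get_state()["tool_rot"]).inv().apply(world)
E
python3 - <<'E'
from h import *
s=ctrl.get_state(); print(s)
print(R.from_rotvec(s["tool_rot"]).as_matrix().round(3))
for n in("scene","top","wrist"):
    ci,im=snap(n,n+"0"); print(n,ci)
E
```

```text
{'time': 0.0, 'joint_positions': array([-1.29288458,  0.32181025, -0.07008985,  1.45170915,  0.02262303,
        1.37076629, -0.05688364]), 'qd': array([ 0.00130601, -0.00155748, -0.0005481 ,  0.00031613,  0.00081821,
       -0.00182825, -0.00019656]), 'joint_torque': array([ 2.99107887e-04, -4.91294360e+01, -4.03776057e-01, -3.12525129e+01,
       -6.39297534e-02,  4.35497565e-02,  1.52661114e-04]), 'position': array([0.16939267, 0.62690763, 0.19445274]), 'tool_rot': array([-1.01399265,  1.32397537,  1.01190763]), 'ft_force': array([ 0.15110865, -0.38186743, -0.23716089]), 'torque': array([-0.02871281,  0.00292504, -0.02199264]), 'grip_width': 0.996310143697979}
[[-0.    -0.965  0.261]
 [-0.002  0.261  0.965]
 [-1.    -0.    -0.002]]
scene {'fov_y': 50.54848218684898, 'cx': 282.8815947440448, 'cy': 218.49012087169797, 'dist': array([-0.09314113,  0.        ,  0.        ,  0.        ,  0.        ]), 'pose': array([[-0.63412976,  0.47252639, -0.61204433,  1.2084937 ],
       [ 0.77318034,  0.39616211, -0.49522494,  0.56286973],
       [ 0.00846192, -0.78725751, -0.6165663 ,  0.8294669
[... 197 characters left out ...]
0.       , 0.       ]), 'pose': array([[-0.02657431, -0.9807008 ,  0.19370016,  0.3050529 ],
       [-0.99933009,  0.03093994,  0.01954733, -0.04771947],
       [-0.02516315, -0.19305094, -0.98086602,  1.05280715],
       [ 0.        ,  0.        ,  0.        ,  1.        ]])}
wrist {'fov_y': 65.63230192569984, 'cx': 277.27039208341296, 'cy': 205.75470792076976, 'dist': array([-0.02694082,  0.        ,  0.        ,  0.        ,  0.        ]), 'pose': array([[ 0.26134098,  0.93326008,  0.24642751,  0.10206475],
       [ 0.9652459 , -0.25238551, -0.06783735,  0.64550972],
       [-0.00111515,  0.25559183, -0.96678414,  0.38224568],
       [ 0.        ,  0.        ,  0.        ,  1.        ]])}
```

```bash
python3 -c "
import cv2,numpy as np
a=cv2.imread('pics/top0.png');cv2.imwrite('pics/top0b.png',cv2.resize(a,(800,600)))"
```

```text
(no output)
```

View pics/top0b.png

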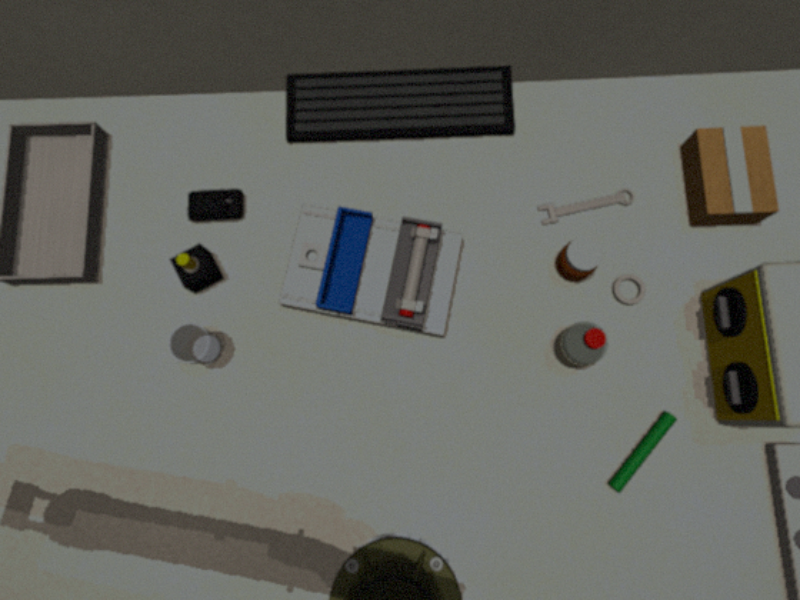

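View pics/scene0.png

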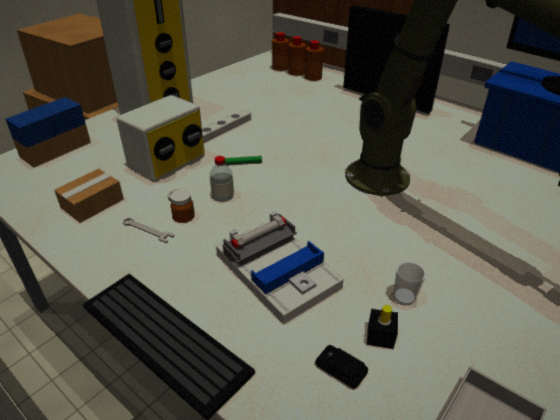

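The top picture (800×600) shows the rack around (372,270), with the blue cradle at (345,260) and the cartridge with red ends at (423,230) and (406,313). The lug hole is at (311,255). The yellow pin stands in the black block at (185,260). The green rod at (642,452) is the look-alike; it is green and not in the clips. Next I'll measure from both views.

```bash
cat > m.py <<'E'
from h import *
def cents(im,kind,amin=8):
    hsv=cv2.cvtColor(im,cv2.COLOR_RGB2HSV); h,s,v=cv2.split(hsv)
    m={"red":((h<8)|(h>172))&(s>150)&(v>70),"blue":(h>100)&(h<130)&(s>130)&(v>30),"yel":(h>24)&(h<34)&(s>150)&(v>90)}[kind].astype(np.uint8)
    n,l,st,c=cv2.connectedComponentsWithStats(m)
    return [(c[i],st[i,4],l==i) for i in range(1,n) if st[i,4]>=amin]
E
python3 - <<'E'
from m import *
for n in("top","scene"):
    ci=vision.camera_info(n); im=cv2.imread(f"pics/{n}0.png")[:,:,::-1].copy()
    for k,z in(("red",.08),("blue",.065),("yel",.098)):
        for c,a,mk in cents(im,k):
            if a>4000: continue
            P=onz(ci,[c],z)[0]
            if .3<P[0]<.95 and abs(P[1])<.5: print(n,k,c.round(1),a,P.round(4))
            if k=="blue" and a>200 and .3<P[0]<.95 and abs(P[1])<.5:
                r=cv2.minAreaRect(np.argwhere(mk)[:,::-1].astype(np.float32)); b=cv2.boxPoints(r); print(b.round(1).tolist(),onz(ci,b,.074).round(4).tolist())
a=cv2.imread("pics/top0.png")[135:240,110:335]; cv2.imwrite("pics/c1.png",cv2.resize(a,None,fx=3.5,fy=3.5,interpolation=cv2.INTER_CUBIC))
E
```

```text
top red [296.2 157.5] 11 [ 0.6323 -0.0659  0.08  ]
top red [284.  218.6] 32 [ 0.4791 -0.0316  0.08  ]
top red [416.  236.5] 159 [ 0.4266 -0.3427  0.08  ]
top blue [240.9 182.3] 1745 [0.5771 0.074  0.065 ]
[[220.39999389648438, 214.39999389648438], [235.89999389648438, 143.89999389648438], [260.70001220703125, 149.39999389648438], [245.1999969482422, 219.8000030517578]] [[0.4955, 0.1234, 0.074], [0.6752, 0.0847, 0.074], [0.6586, 0.0224, 0.074], [0.4802, 0.063, 0.074]]
top yel [127.4 181. ] 53 [0.5805 0.3456 0.098 ]
scene red [219.2 158.4] 48 [ 0.3508 -0.405   0.08  ]
scene red [283.4 219.4] 14 [ 0.4665 -0.0355  0.08  ]
scene red [234.8 241.6] 25 [ 0.618  -0.0726  0.08  ]
scene blue [287.5 267.7] 1511 [0.5932 0.0812 0.065 ]
[[248.6999969482422, 272.79998779296875], [314.29998779296875, 237.60000610351562], [326.3999938964844, 260.29998779296875], [260.79998779296875, 295.5]] [[0.6734, 0.0267, 0.074], [0.4685, 0.0705, 0.074], [0.5188, 0.1445, 0.074], [0.7088, 0.0968, 0.074]]
scene yel [386.7 308.6] 59 [0.5815 0.344  0.098 ]
```

View pics/c1.png

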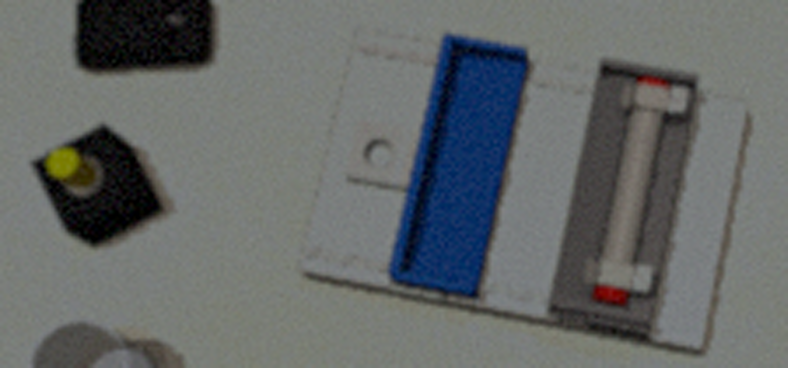

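Run:
```python
from m import *
ci=vision.camera_info("top")
f=lambda p,z:onz(ci,[(110+(p[0]+.5)/3.5-.5,135+(p[1]+.5)/3.5-.5)],z)[0][:2]
hole=f((378,153),.048); cor=[f(p,.036) for p in((303,271),(352,30),(748,112),(706,346))]
print("hole",hole,"corners",np.round(cor,4).tolist(),"mean",np.mean(cor,0))
e=lambda a,b:(np.hypot(*(b-a)),np.degrees(np.arctan2(*(b-a)[::-1])))
print("sides",e(cor[3],cor[0]),e(cor[2],cor[1]),e(cor[0],cor[1]),e(cor[3],cor[2]))
th=np.radians(77.5); X=np.array([np.cos(th),np.sin(th)]);Y=np.array([-X[1],X[0]])
# two-view cartridge ends: triangulate red
sc=vision.camera_info("scene")
def tri(a,b):
    o1,d1=ray(ci,[a]);o2,d2=ray(sc,[b]);d1=d1[0];d2=d2[0]
    t=np.linalg.lstsq(np.c_[d1,-d2],o2-o1,rcond=None)[0]; return (o1+d1*t[0]+o2+d2*t[1])/2,np.linalg.norm(o1+d1*t[0]-o2-d2*t[1])
print("pin",tri((127.4,181),(386.7,308.6)))
for O in(np.mean(cor,0),np.mean([[.6323,-.0659],[.4791,-.0316]],0)+.075*X):
    print("origin",O,"hole in rack",(hole-O)@X,(hole-O)@Y)
s=ctrl.get_state();print("jaw turn wx deg",np.degrees(np.arctan2(.965,.261))-(-12.5))
tgt=np.r_[hole-.010*X,.15]
print("world to hole-10mm,z.15",tgt,"tool shift",tool(tgt-s["position"])*1000)
```

```text
hole [0.59428173 0.13531662] corners [[0.5108, 0.1917], [0.6939, 0.1574], [0.6198, -0.1359], [0.4471, -0.098]] mean [0.56791051 0.0287966 ]
sides (np.float64(0.29671400482348204), np.float64(77.60287106373286)) (np.float64(0.30245886225340657), np.float64(75.82104329516127)) (np.float64(0.18631688102508565), np.float64(-10.63297929759082)) (np.float64(0.17682404367367632), np.float64(-12.352665594695404))
pin (array([0.58086216, 0.34474116, 0.09809255]), np.float64(0.001968938736990284))
origin [0.56791051 0.0287966 ] hole in rack 0.10970284838238668 -0.0026909659924961
origin [0.57193297 0.0244722 ] hole in rack 0.11305411685386245 0.0021721211086512112
jaw turn wx deg 87.3655249779447
world to hole-10mm,z.15 [0.59211733 0.12555366 0.15      ] tool shift [  45.28880948 -538.84241996 -373.87183642]
```

Call:
servo_tool(commands=[[[10,0,0,0,-46,-32,87],[20,0,0,0,-92,-64,87],[30,0,0,0,-138,-96,87],[40,0,0,0,-184,-128,87],[50,0,0,0,-230,-160,87]]])

```text
time: 0.78
position: [0.3508, 0.4114, 0.1954]
tool_rot: [-0.336, 1.544, 0.336]
ft_force: [0.7, -0.5, 1.1]
grip_width: 0.998
```

```bash
cat > to.py <<'E'
# usage: to.py x y z jawdeg -> turn and shift in tool axes (mm,deg) from the measured pose
import sys; from h import *
def to(P,jaw):
    s=ctrl.get_state(); R0=R.from_rotvec(s["tool_rot"]); a=np.radians(jaw); z=np.array([np.cos(a),np.sin(a),0]); x=np.array([0,0,-1.])
    Rt=R.from_matrix(np.c_[x,np.cross(z,x),z])
    print("t",round(s["time"],2),"turn",np.degrees((R0.inv()*Rt).as_rotvec()).round(1),"shift",(R0.inv().apply(np.array(P)-s["position"])*1000).round(1),"pos",s["position"].round(4),"F",s["ft_force"].round(1),"g",round(s["grip_width"],3))
if __name__=="__main__": v=list(map(float,sys.argv[1:])); to(v[:3],v[3])
E
python3 to.py .592 .1255 .19 -12.5
```

```text
t 0.78 turn [37.1  0.  -0. ] shift [   5.4 -360.3  100.6] pos [0.3508 0.4114 0.1954] F [ 0.7 -0.5  1.1] g 0.998
```

Call:
servo_tool(commands=[[[8,0,0,0,-57,16,87],[16,0,0,0,-114,32,87],[24,0,0,0,-171,48,87],[32,0,0,0,-228,64,87],[37,0,0,0,-280,78,87]]])

```text
time: 1.4
position: [0.5395, 0.19, 0.1955]
tool_rot: [0.169, 1.564, -0.169]
ft_force: [1.3, 0.7, -0.9]
grip_width: 1.002
```

```bash
python3 to.py .592 .1255 .19 -12.5
python3 - <<'E'
from h import *
ci,im=snap("wrist","w1"); np.save("pics/w1.npy",np.array(ci["pose"]))
E
```

```text
t 1.4 turn [ 0.2  0.  -0. ] shift [  5.5 -51.8  65.1] pos [0.5395 0.19   0.1955] F [ 1.3  0.7 -0.9] g 1.002
```

View pics/w1.png

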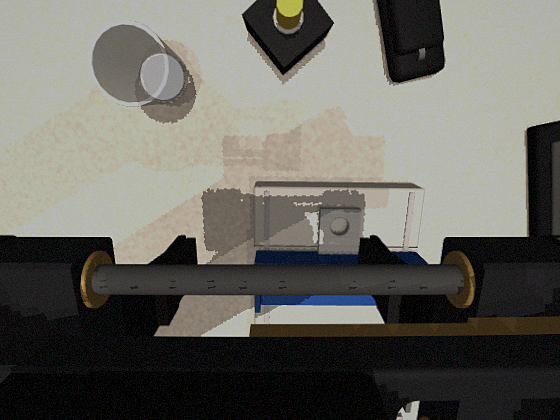

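The wrist view shows the lug hole at (340,226) and the rack's outer edge from (255,183) to (424,186). The pin stand is at (290,30), with the pin's yellow top cut off at the picture edge.

Run:
```python
from h import *
ci=vision.camera_info("wrist"); ci=dict(ci,pose=np.load("pics/w1.npy"))
h=onz(ci,[(340,226)],.048)[0]; c=onz(ci,[(255,183.5),(424,186.5)],.036)
print("hole",h,"corners",c,"len",np.hypot(*(c[1]-c[0])[:2]),"ang",np.degrees(np.arctan2(*(c[0]-c[1])[1::-1])))
print("stand top corners",onz(ci,[(243,21),(333,25),(288,70)],.056))
```

```text
hole [0.59670027 0.13491826 0.048     ] corners [[0.5162271  0.1980672  0.036     ]
 [0.69555132 0.15550473 0.036     ]] len 0.18430610649017398 ang 166.64795854974403
stand top corners [[0.54244042 0.35046056 0.056     ]
 [0.62194771 0.32964484 0.056     ]
 [0.57376939 0.30050706 0.056     ]]
```

Call:
servo_tool(commands=[[[0,0,0,0,-35,46,87],[0,0,0,30,-51,66,87],[0,0,0,80,-51,66,87],[0,0,0,120,-51,66,87],[0,0,0,142,-51,66,87]]])

```text
time: 2.08
position: [0.5903, 0.128, 0.0506]
tool_rot: [0.165, 1.568, -0.167]
ft_force: [0.5, -0.2, 0.1]
grip_width: 0.999
```

```bash
python3 to.py .5933 .1253 .053 -12.8
```

```text
t 2.08 turn [ 0.7 -0.2  0.1] shift [-2.4 -2.   3.5] pos [0.5903 0.128  0.0506] F [ 0.5 -0.2  0.1] g 0.999
```

Call:
servo_tool(commands=[[[0,0,0,-2,-11,3,87],[0,0,0,-2,-22,3,87],[0,0,0,-2,-33,3,87],[0,0,0,-2,-43,3,87],[0,0,0,-2,-50,3,87]]])

```text
time: 2.7
position: [0.5848, 0.0778, 0.0562]
tool_rot: [0.167, 1.564, -0.166]
ft_force: [-0.5, 0.9, 0.2]
grip_width: 0.994
```

Call:
servo_tool(commands=[[[0,0,0,0,-4,0,87],[0,0,0,0,-8,0,87],[0,0,0,0,-11,0,87],[0,0,0,0,-11,0,87]]])

```text
time: 3.2
position: [0.5824, 0.0678, 0.0555]
tool_rot: [0.166, 1.564, -0.166]
ft_force: [-1.3, 1.2, -0.1]
grip_width: 0.997
```

Call:
servo_tool(commands=[[[0,0,0,0,-2,0,87],[0,0,0,0,-4,0,87],[0,0,0,0,-5,0,87]]])

```text
time: 3.58
position: [0.5813, 0.0629, 0.0556]
tool_rot: [0.166, 1.564, -0.166]
ft_force: [0.0, -1.1, -0.1]
grip_width: 0.997
```

```bash
python3 to.py .5933 .1253 .053 -12.8
python3 - <<'E'
from h import *
ci,im=snap("top","t2")
a=im[135:240,150:335][:,:,::-1]; cv2.imwrite("pics/t2c.png",cv2.resize(a,None,fx=3.5,fy=3.5,interpolation=cv2.INTER_CUBIC))
E
```

```text
t 3.58 turn [ 0.7  0.  -0. ] shift [ 2.6 63.5 -1.4] pos [0.5813 0.0629 0.0556] F [ 0.  -1.1 -0.1] g 0.997
```

Run:
```python
from m import *
for n in("top","scene"):
    ci,im=snap(n,n+"3")
    for c,a,mk in cents(im,"blue"):
        P=onz(ci,[c],.065)[0]
        if a>100 and .3<P[0]<.95 and abs(P[1])<.5: print(n,c.round(1),a,P.round(4),cv2.boundingRect(mk.astype(np.uint8)))
```

```text
scene [287.5 267.9] 1491 [0.5937 0.0817 0.065 ] (252, 242, 71, 51)
```

Run:
```python
import cv2
a=cv2.imread("pics/scene3.png")[190:330,190:370]; cv2.imwrite("pics/s3c.png",cv2.resize(a,None,fx=4,fy=4,interpolation=cv2.INTER_CUBIC))
```

```text
(no output)
```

View pics/s3c.png

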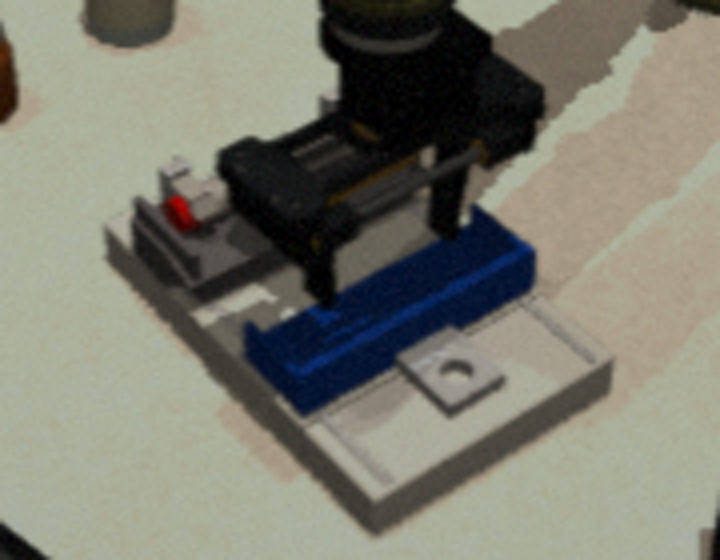

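Run:
```python
from h import *
ci=vision.camera_info("scene")
s=ctrl.get_state();p=s["position"];z=R.from_rotvec(s["tool_rot"]).as_matrix()[:,2]
for zz in(.055,.065,.075,.085): print(zz,*[proj(ci,[np.r_[(p+k*z)[:2],zz]]).round(1).tolist() for k in(.05,-.05)])
for zz in(.05,.06,.07,.08): print(zz,onz(ci,[(271,265),(301.7,249)],zz).round(3).tolist())
```

```text
0.055 [[268.8, 273.5]] [[300.0, 256.3]]
0.065 [[268.7, 270.6]] [[300.2, 253.4]]
0.075 [[268.7, 267.6]] [[300.3, 250.5]]
0.085 [[268.6, 264.6]] [[300.4, 247.5]]
0.05 [[0.6, 0.034, 0.05], [0.503, 0.057, 0.05]]
0.06 [[0.608, 0.041, 0.06], [0.512, 0.063, 0.06]]
0.07 [[0.616, 0.048, 0.07], [0.521, 0.07, 0.07]]
0.08 [[0.624, 0.054, 0.08], [0.53, 0.076, 0.08]]
```

The crop shows the fingertips, at crop (325,300) and (447,235), above and in front of the cradle, which has not moved. Triangulated tip height is about 0.08. So when the fingers are fully open, their tips sit about 25 mm behind the TCP, and they passed over the wall. I'll go back and come in lower.

Call:
servo_tool(commands=[[[0,0,0,-25,0,0,87],[0,0,0,-25,50,0,87],[0,0,0,-20,66,0,87],[0,0,0,5,66,0,87],[0,0,0,25,66,0,87]]])

```text
time: 4.35
position: [0.5945, 0.1273, 0.0291]
tool_rot: [0.165, 1.566, -0.166]
ft_force: [0.2, 0.2, 0.2]
grip_width: 0.996
```

Call:
servo_tool(commands=[[[0,0,0,0,-6,0,87],[0,0,0,0,-14,0,87],[0,0,0,0,-24,0,87],[0,0,0,0,-34,0,87],[0,0,0,0,-44,0,87]]])

```text
time: 4.97
position: [0.5862, 0.084, 0.0313]
tool_rot: [0.167, 1.564, -0.166]
ft_force: [-0.5, 2.0, 1.3]
grip_width: 1.003
```

```bash
cat > blue.py <<'E'
from m import *
ci,im=snap("scene","s_last"); s=ctrl.get_state(); print(s["time"],s["position"].round(4),s["ft_force"].round(1),s["torque"].round(2))
for c,a,mk in cents(im,"blue"):
    P=onz(ci,[c],.065)[0]
    if a>100 and .3<P[0]<.95 and abs(P[1])<.5: print(c.round(1),a,P.round(4),cv2.boundingRect(mk.astype(np.uint8)))
E
python3 blue.py
```

```text
5.025 [0.5859 0.0819 0.0312] [-0.3 -0.5  0.6] [-0.01  0.13 -0.01]
[292.  260.6] 238 [0.5665 0.0741 0.065 ] (279, 250, 25, 25)
[258.3 272.4] 448 [0.6511 0.0375 0.065 ] (244, 261, 30, 25)
```

Call:
servo_tool(commands=[[[0,0,0,0,-4,0,87],[0,0,0,0,-8,0,87],[0,0,0,0,-11,0,87],[0,0,0,0,-14,0,87],[0,0,0,0,-15,0,87]]])

```text
time: 5.65
position: [0.5829, 0.0696, 0.0306]
tool_rot: [0.166, 1.564, -0.166]
ft_force: [0.0, 1.2, -0.0]
grip_width: 0.996
```

Call:
servo_tool(commands=[[[0,0,0,0,-2,0,87],[0,0,0,0,-4,0,87],[0,0,0,0,-4,0,87]]])

```text
time: 6.02
position: [0.5819, 0.0655, 0.0305]
tool_rot: [0.166, 1.565, -0.166]
ft_force: [1.6, -0.1, 0.6]
grip_width: 0.999
```

Call:
servo_tool(commands=[[[0,0,0,0,-2,0,87],[0,0,0,0,-4,0,87],[0,0,0,0,-5,0,87]]])

```text
time: 6.4
position: [0.5811, 0.0624, 0.0305]
tool_rot: [0.167, 1.564, -0.164]
ft_force: [1.4, 5.4, -1.8]
grip_width: 1.003
```

Call:
servo_tool(commands=[[[0,0,0,0,-2,0,87],[0,0,0,0,-4,0,87],[0,0,0,0,-4,0,87]]])

```text
time: 6.78
position: [0.5811, 0.0625, 0.0307]
tool_rot: [0.17, 1.563, -0.16]
ft_force: [4.1, 11.0, -2.7]
grip_width: 1.001
```

Call:
servo_tool(commands=[[[0,0,0,0,6,0,87],[0,0,0,-50,14,0,87],[0,0,0,-100,34,0,87],[0,0,0,-140,64,0,87],[0,0,0,-165,90,0,87]]])

```text
time: 7.4
position: [0.5996, 0.1446, 0.1979]
tool_rot: [0.166, 1.562, -0.167]
ft_force: [0.9, 0.8, -1.4]
grip_width: 0.997
```

Call:
servo_tool(commands=[[[0,0,0,0,0,0,87],[0,0,0,0,0,0,87]]])

```text
time: 7.65
position: [0.5981, 0.1427, 0.1941]
tool_rot: [0.165, 1.566, -0.17]
ft_force: [-0.1, -0.8, -0.6]
grip_width: 1.002
```

```bash
python3 to.py .5808 .3447 .16 -13
python3 - <<'E'
from h import *
ci,im=snap("wrist","w2"); np.save("pics/w2.npy",np.array(ci["pose"]))
a=im[:260,130:480][:,:,::-1]; cv2.imwrite("pics/w2c.png",cv2.resize(a,None,fx=2.2,fy=2.2,interpolation=cv2.INTER_CUBIC))
E
```

```text
t 7.65 turn [ 0.8 -0.1  0.2] shift [ 33.6 193.8 -59.6] pos [0.5981 0.1427 0.1941] F [-0.1 -0.8 -0.6] g 1.002
```

View pics/w2c.png

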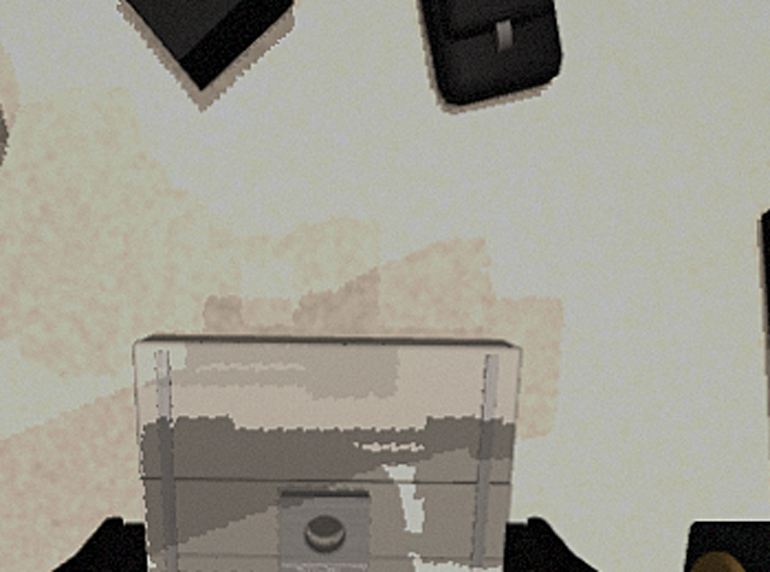

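Run:
```python
from h import *
ci=dict(vision.camera_info("wrist"),pose=np.load("pics/w2.npy"))
f=lambda p,z:onz(ci,[(130+(p[0]+.5)/2.2-.5,(p[1]+.5)/2.2-.5)],z)[0][:2]
h=f((325,533),.048); a=f((134,343),.036); b=f((521,346),.036)
print("hole",h,"rim",f((304,533),.048),f((346,533),.048),f((325,513),.048),"\nlug outer edge",f((280,492),.048),f((369,492),.048))
u=(a-b)/np.hypot(*(a-b)); X=np.array([u[1],-u[0]]); O=(a+b)/2-.155*X
print("len",np.hypot(*(a-b)),"ang X",np.degrees(np.arctan2(X[1],X[0])),"O",O,"hole rack",(h-O)@X,(h-O)@u)
print("rack hole est",h+.004*X)
```

```text
hole [0.58507123 0.08423656] rim [0.57486462 0.08643653] [0.59527531 0.08203513] [0.58730387 0.09453256] 
lug outer edge [0.56808291 0.10981547] [0.6106501  0.10062686]
len 0.18618126744092292 ang X 77.33734003428842 O [0.57170506 0.02267471] hole rack 0.06299452329471682 0.00045393177052638274
rack hole est [0.58594807 0.08813927]
```

Call:
servo_tool(commands=[[[0.8,0,0,0,50,-17,60],[0.8,0,0,0,100,-34,60],[0.8,0,0,0,150,-51,60],[0.8,0,0,0,174,-60,60],[0.8,0,0,0,174,-60,60]]])

```text
time: 8.32
position: [0.5759, 0.3282, 0.1942]
tool_rot: [0.174, 1.565, -0.177]
ft_force: [-0.4, -0.1, -0.4]
grip_width: 0.694
```

```bash
python3 - <<'E'
from m import *
ci,im=snap("wrist","w3"); np.save("pics/w3.npy",np.array(ci["pose"]))
for c,a,mk in cents(im,"yel",100):
    print(c,a,cv2.boundingRect(mk.astype(np.uint8)),onz(ci,[c],.088),onz(ci,[c],.098))
cv2.imwrite("pics/w3c.png",cv2.resize(im[:260,130:480][:,:,::-1],None,fx=2.2,fy=2.2,interpolation=cv2.INTER_CUBIC))
E
python3 to.py .5808 .3447 .16 -12.7
```

```text
[280.30833333 174.25833333] 120 (272, 169, 19, 12) [[0.58304639 0.34872844 0.088     ]] [[0.58335283 0.35036652 0.098     ]]
t 8.38 turn [-0.3 -0.   0.2] shift [34.6 19.5 -0.7] pos [0.5771 0.3256 0.1947] F [ 0.7 -1.2  0.4] g 0.694
```

View pics/w3c.png

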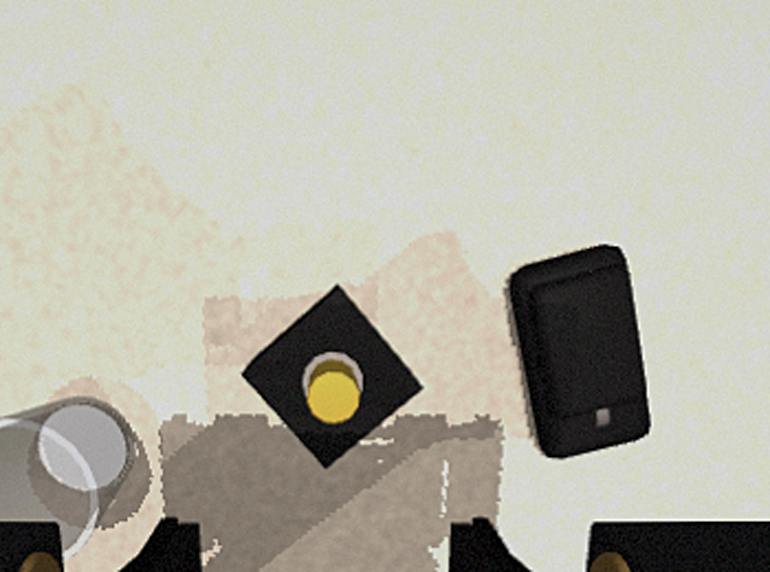

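The pin's yellow top disc is at crop (333,398). The stand's top corners are at (338,285), (422,388), (326,468) and (242,373). The beaker and the mouse are well clear of the finger lanes.

```bash
python3 - <<'E'
from h import *
ci=dict(vision.camera_info("wrist"),pose=np.load("pics/w3.npy"))
f=lambda p,z:onz(ci,[(130+(p[0]+.5)/2.2-.5,(p[1]+.5)/2.2-.5)],z)[0][:2]
d=f((333,398),.098); c=np.array([f(p,.056) for p in((338,285),(422,388),(326,468),(242,373))])
print("disc",d,"width",np.hypot(*(f((305,398),.098)-f((360,398),.098))),"stand",c.mean(0),"side",np.hypot(*(c[1]-c[0])),np.hypot(*(c[2]-c[1])))
E
python3 to.py .582 .345 .065 -12.7
```

```text
disc [0.58277705 0.34466205] width 0.02209448350056259 stand [0.58280054 0.34521833] side 0.06031103959661297 0.05841175228282564
t 8.38 turn [-0.3 -0.   0.2] shift [129.6  20.3   0.4] pos [0.5771 0.3256 0.1947] F [ 0.7 -1.2  0.4] g 0.694
```

Call:
servo_tool(commands=[[[0,0,0,30,18,1,60],[0,0,0,70,20,1,60],[0,0,0,110,20,1,50],[0,0,0,128,20,1,50],[0,0,0,129,20,1,50]]])

```text
time: 9.0
position: [0.5826, 0.3446, 0.0659]
tool_rot: [0.177, 1.564, -0.181]
ft_force: [0.7, 1.3, 1.3]
grip_width: 0.577
```

```bash
python3 to.py .5828 .3447 .065 -12.7
```

```text
t 9.0 turn [-0.4 -0.   0.1] shift [0.9 0.2 0.2] pos [0.5826 0.3446 0.0659] F [0.7 1.3 1.3] g 0.577
```

Call:
servo_tool(commands=[[[0,0,0,0,0,0,10],[0,0,0,0,0,0,10],[0,0,0,0,0,0,10],[0,0,0,0,0,0,10],[0,0,0,0,0,0,10]]], newtons=40)

```text
time: 9.62
position: [0.5828, 0.3474, 0.0673]
tool_rot: [0.178, 1.562, -0.176]
ft_force: [0.8, 1.0, 2.8]
grip_width: 0.222
```

Call:
servo_tool(commands=[[[0,0,0,-20,0,0,10],[0,0,0,-60,0,0,10],[0,0,0,-90,0,0,10],[0,0,0,-90,0,0,10]]])

```text
time: 10.12
position: [0.584, 0.3481, 0.1605]
tool_rot: [0.18, 1.559, -0.174]
ft_force: [0.3, -0.5, -1.4]
grip_width: 0.224
```

```bash
python3 to.py .5859 .0881 .155 -12.7
```

```text
t 10.12 turn [-0.2  0.2 -0.3] shift [   4.6 -253.    60. ] pos [0.584  0.3481 0.1605] F [ 0.3 -0.5 -1.4] g 0.224
```

Call:
servo_tool(commands=[[[0,0,0,0,-50,12,10],[0,0,0,0,-105,25,10],[0,0,0,0,-160,38,10],[0,0,0,0,-215,51,10],[0,0,0,0,-249,59,10]]])

```text
time: 10.75
position: [0.583, 0.0871, 0.1555]
tool_rot: [0.179, 1.565, -0.181]
ft_force: [0.5, 0.5, -1.9]
grip_width: 0.22
```

Call:
servo_tool(commands=[[[0,0,0,20,-4,1,10],[0,0,0,35,-4,1,10],[0,0,0,40,-4,1,10],[0,0,0,40,-4,1,10]]])

```text
time: 11.25
position: [0.5837, 0.0881, 0.1159]
tool_rot: [0.175, 1.565, -0.176]
ft_force: [0.5, -0.6, -1.0]
grip_width: 0.22
```

```bash
python3 to.py .5859 .0881 .055 -12.7
python3 - <<'E'
from h import *
ci,im=snap("wrist","w4"); np.save("pics/w4.npy",np.array(ci["pose"]))
ci2,im2=snap("scene","s4")
a=cv2.resize(im[150:350,190:410][:,:,::-1],None,fx=2.7,fy=2.7,interpolation=cv2.INTER_CUBIC)[:540,:]
b=cv2.resize(im2[220:310,250:330][:,:,::-1],None,fx=2.5,fy=2.5,interpolation=cv2.INTER_CUBIC)
o=np.zeros((540,800,3),np.uint8); o[:,:a.shape[1]]=a; o[:b.shape[0],600:]=b; cv2.imwrite("pics/c4.png",o)
E
```

```text
t 11.25 turn [-0.1 -0.1  0. ] shift [60.9  0.5  2.2] pos [0.5837 0.0881 0.1159] F [ 0.5 -0.6 -1. ] g 0.22
```

View pics/c4.png

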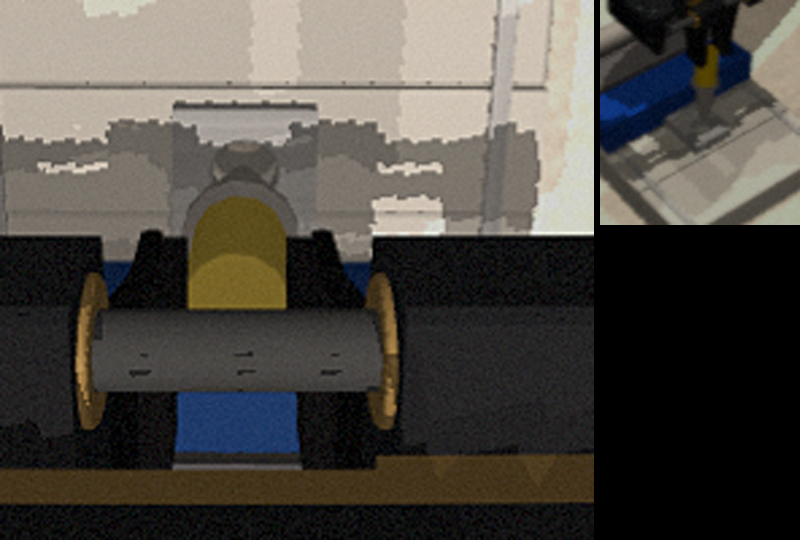

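Run:
```python
from h import *
ci=dict(vision.camera_info("wrist"),pose=np.load("pics/w4.npy"))
f=lambda p,z:onz(ci,[(190+(p[0]+.5)/2.7-.5,150+(p[1]+.5)/2.7-.5)],z)[0][:2]
X=np.array([.219,.976]);Y=np.array([-.976,.219])
h=f((246,158),.048); print("hole",h,"rims",f((246,139),.048),f((246,178),.048),f((216,160),.048),f((276,160),.048))
for z in(.105,.107,.109):
  e=f((242,181),z); print(z,"shoulder edge",e,"axis",e-.014*X,"rel to hole",(e-.014*X-h)@X,(e-.014*X-h)@Y)
```

```text
hole [0.58632319 0.08769609] rims [0.58762085 0.09345426] [0.58494103 0.0815626 ] [0.57736432 0.08909281] [0.59500592 0.0850795 ]
0.105 shoulder edge [0.58717164 0.09775192] axis [0.58410564 0.08408792] rel to hole -0.004007221509696012 0.0013741449903284214
0.107 shoulder edge [0.58729876 0.09834303] axis [0.58423276 0.08467903] rel to hole -0.003402457341522158 0.0013795244369688771
0.109 shoulder edge [0.58742589 0.09893414] axis [0.58435989 0.08527014] rel to hole -0.002797693173348304 0.001384903883609333
```

Call:
servo_tool(commands=[[[0,0,0,0,3.5,1.2,10],[0,0,0,6,3.5,1.2,10],[0,0,0,14,3.5,1.2,10],[0,0,0,22,3.5,1.2,10],[0,0,0,28,3.5,1.2,10]]])

```text
time: 11.98
position: [0.5857, 0.09, 0.0877]
tool_rot: [0.177, 1.564, -0.178]
ft_force: [0.2, -0.1, -1.9]
grip_width: 0.225
```

Call:
servo_tool(commands=[[[0,0,0,3,0,0,10],[0,0,0,6,0,0,10],[0,0,0,9,0,0,10],[0,0,0,12,0,0,10]]])

```text
time: 12.48
position: [0.5861, 0.0902, 0.0765]
tool_rot: [0.177, 1.564, -0.177]
ft_force: [-1.6, -0.9, -0.5]
grip_width: 0.222
```

Call:
servo_tool(commands=[[[0,0,0,2,0,0,10],[0,0,0,4,0,0,10],[0,0,0,6,0,0,10],[0,0,0,8,0,0,10]]])

```text
time: 12.98
position: [0.5862, 0.0904, 0.0685]
tool_rot: [0.177, 1.563, -0.177]
ft_force: [-0.4, -0.4, 0.3]
grip_width: 0.225
```

Call:
servo_tool(commands=[[[0,0,0,2,0,0,10],[0,0,0,4,0,0,10],[0,0,0,6,0,0,10],[0,0,0,8,0,0,10]]])

```text
time: 13.48
position: [0.5862, 0.0903, 0.0604]
tool_rot: [0.177, 1.563, -0.177]
ft_force: [-1.4, -0.8, 0.5]
grip_width: 0.223
```

Call:
servo_tool(commands=[[[0,0,0,1.5,0,0,10],[0,0,0,3,0,0,10],[0,0,0,4,0,0,10],[0,0,0,4,0,0,10]]])

```text
time: 13.98
position: [0.587, 0.0904, 0.0589]
tool_rot: [0.178, 1.562, -0.176]
ft_force: [-4.5, -1.8, 12.2]
grip_width: 0.225
```

Call:
servo_tool(commands=[[[0,0,0,-1,0,0,45],[0,0,0,-1,0,0,45],[0,0,0,-1,0,0,45]]])

```text
time: 14.35
position: [0.5863, 0.0905, 0.0574]
tool_rot: [0.177, 1.563, -0.177]
ft_force: [0.4, 0.2, 0.0]
grip_width: 0.468
```

Call:
servo_tool(commands=[[[0,0,0,-40,0,0,60],[0,0,0,-90,0,0,60],[0,0,0,-130,20,0,60],[0,0,0,-135,40,0,60],[0,0,0,-135,40,0,60]]])

```text
time: 14.98
position: [0.5948, 0.1318, 0.1917]
tool_rot: [0.174, 1.565, -0.174]
ft_force: [-0.5, -0.2, -0.6]
grip_width: 0.689
```

Run:
```python
from m import *
from to import to
to([.5476,-.0835,.18],-12.7)
ci,im=snap("wrist","w5"); np.save("pics/w5.npy",np.array(ci["pose"]))
for c,a,mk in cents(im,"yel",100): print(c,a,cv2.boundingRect(mk.astype(np.uint8)),onz(ci,[c],.09))
sc,im2=snap("scene","s5")
a=cv2.resize(im[100:300,170:390][:,:,::-1],None,fx=1.8,fy=1.8); b=cv2.resize(im2[190:310,210:350][:,:,::-1],None,fx=2.8,fy=2.8,interpolation=cv2.INTER_CUBIC)
o=np.zeros((400,800,3),np.uint8); o[:a.shape[0],:a.shape[1]]=a; o[:b.shape[0],400:400+b.shape[1]]=b[:,:400]; cv2.imwrite("pics/c5.png",o)
print("pin top exp scene",proj(sc,[[.5861,.0879,.09]]), [ (c,a) for c,a,_ in cents(im2,"yel",5)])
```

```text
t 14.97 turn [ 0. -0. -0.] shift [  11.6 -220.4    1.3] pos [0.5948 0.1318 0.1917] F [-0.5 -0.2 -0.6] g 0.689
pin top exp scene [[291.66273472 259.89601091]] [(array([187.5, 115. ]), np.int32(6)), (array([169.29032258, 122.83870968]), np.int32(31)), (array([150.5, 131. ]), np.int32(6))]
```

View pics/c5.png

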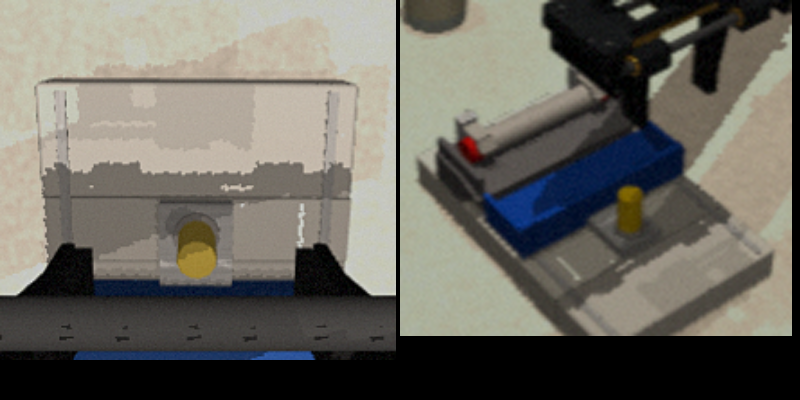

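The pin stands upright with its shoulder on the lug; its top is near scene pixel (292,258), against (291.7,259.9) expected for home. The cartridge is still in its clips. Next I'll go behind the cartridge.

Call:
servo_tool(commands=[[[0,0,0,5,-50,1,60],[0,0,0,10,-105,1,60],[0,0,0,10,-160,1,60],[0,0,0,10,-210,1,60],[0,0,0,10,-220,1,60]]])

```text
time: 15.7
position: [0.5444, -0.0913, 0.1815]
tool_rot: [0.183, 1.565, -0.185]
ft_force: [-0.2, 0.6, 0.5]
grip_width: 0.686
```

Run:
```python
from m import *
from to import to
ci=vision.camera_info("scene")
# finger tip height in s5 (TCP .5948 .1318 .1917, opening 60)
z=np.array([.976,-.219,0]); 
for zz in(.19,.2,.21,.22): print(zz,[proj(ci,[np.r_[(np.array([.5948,.1318,0])+k*z)[:2],zz]])[0].round(1).tolist() for k in(.037,-.037)], "seen 293,235 / 319,222")
tc,im=snap("top","t6")
for c,a,mk in cents(im,"red"):
    P=onz(tc,[c],.08)[0]
    if .3<P[0]<.95 and abs(P[1])<.2: print("red top",c,a,P.round(4))
to([.5478,-.0839,.065],-12.7)
cv2.imwrite("pics/t6c.png",cv2.resize(im[120:240,190:340][:,:,::-1],None,fx=4,fy=4,interpolation=cv2.INTER_CUBIC))
```

```text
0.19 [[292.7, 244.5], [318.2, 231.3]] seen 293,235 / 319,222
0.2 [[292.8, 241.0], [318.5, 227.8]] seen 293,235 / 319,222
0.21 [[292.9, 237.5], [318.7, 224.4]] seen 293,235 / 319,222
0.22 [[293.0, 233.9], [319.0, 220.8]] seen 293,235 / 319,222
t 15.75 turn [-0.6 -0.1  0.1] shift [116.5   6.9   1.7] pos [ 0.5448 -0.0901  0.1815] F [-0.1 -0.5 -0. ] g 0.689
```

Call:
servo_tool(commands=[[[0,0,0,30,6,2,60],[0,0,0,60,6,2,60],[0,0,0,90,6,2,60],[0,0,0,110,6,2,60],[0,0,0,117,6,2,60]]])

```text
time: 16.38
position: [0.5487, -0.0786, 0.0633]
tool_rot: [0.176, 1.568, -0.176]
ft_force: [0.7, 0.2, 0.3]
grip_width: 0.693
```

Run:
```python
from m import *
from to import to
to([.5478,-.0839,.065],-12.7)
ci,im=snap("scene","s7")
b=cv2.resize(im[185:275,205:325][:,:,::-1],None,fx=6.5,fy=6.5,interpolation=cv2.INTER_CUBIC); cv2.imwrite("pics/c7.png",b)
```

```text
t 16.38 turn [-0.1 -0.2  0. ] shift [-1.7 -5.4  0.3] pos [ 0.5487 -0.0786  0.0633] F [0.7 0.2 0.3] g 0.693
```

View pics/c7.png

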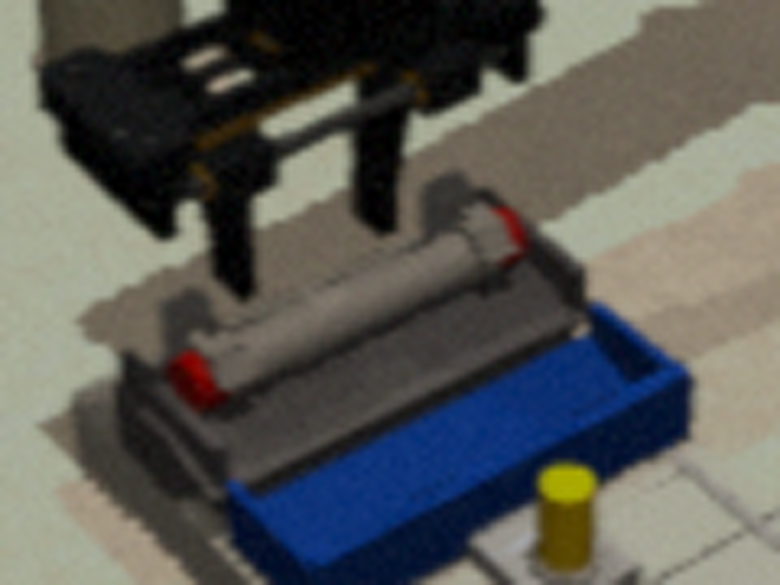

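Run:
```python
from h import *
ci=vision.camera_info("scene"); p=ctrl.get_state()["position"]; z=np.array([.976,-.219,0]);X=np.array([.219,.976,0])
for zz in(.065,.075,.085,.095):
  for o in(0,.0095): print(zz,o,[proj(ci,[np.r_[(p+k*z+o*X)[:2],zz]])[0].round(1).tolist() for k in(.037,-.032)],"seen 242.7,230.8 / 265,220.7")
print("cyl top line", [proj(ci,[np.r_[(np.array([.5557,-.0488,0])+k*z)[:2],.092]])[0].round(1).tolist() for k in(.04,-.04)])
```

```text
0.065 0 [[239.9, 237.3], [261.1, 227.3]] seen 242.7,230.8 / 265,220.7
0.065 0.0095 [[241.9, 239.2], [263.2, 229.1]] seen 242.7,230.8 / 265,220.7
0.075 0 [[239.7, 234.4], [261.0, 224.4]] seen 242.7,230.8 / 265,220.7
0.075 0.0095 [[241.8, 236.3], [263.1, 226.2]] seen 242.7,230.8 / 265,220.7
0.085 0 [[239.5, 231.5], [261.0, 221.6]] seen 242.7,230.8 / 265,220.7
0.085 0.0095 [[241.6, 233.4], [263.0, 223.3]] seen 242.7,230.8 / 265,220.7
0.095 0 [[239.3, 228.6], [260.9, 218.6]] seen 242.7,230.8 / 265,220.7
0.095 0.0095 [[241.4, 230.4], [263.0, 220.4]] seen 242.7,230.8 / 265,220.7
cyl top line [[245.1, 236.0], [270.1, 224.1]]
```

Fingertips are at crop (245,298) and (390,232), which puts them at z ≈ 0.085–0.095, above the axis height. I'll touch down gently on the seat (z 68, behind the cartridge) to find the real tip height.

Call:
servo_tool(commands=[[[0,0,0,4,0,0,60],[0,0,0,8,0,0,60],[0,0,0,11,0,0,60],[0,0,0,13,0,0,60],[0,0,0,13,0,0,60]]])

```text
time: 17.05
position: [0.5502, -0.08, 0.0525]
tool_rot: [0.177, 1.564, -0.177]
ft_force: [0.6, 0.5, 0.4]
grip_width: 0.692
```

Call:
servo_tool(commands=[[[0,0,0,1,0,0,60],[0,0,0,2,0,0,60],[0,0,0,3,0,0,60]]])

```text
time: 17.42
position: [0.5502, -0.0799, 0.0495]
tool_rot: [0.177, 1.563, -0.177]
ft_force: [1.0, 0.4, 0.0]
grip_width: 0.689
```

Call:
servo_tool(commands=[[[0,0,0,1,0,0,60],[0,0,0,2,0,0,60],[0,0,0,3,0,0,60]]])

```text
time: 17.8
position: [0.5502, -0.08, 0.0465]
tool_rot: [0.177, 1.564, -0.177]
ft_force: [-0.7, 0.2, -0.4]
grip_width: 0.689
```

Call:
servo_tool(commands=[[[0,0,0,1,0,0,60],[0,0,0,2,0,0,60],[0,0,0,3,0,0,60],[0,0,0,4,0,0,60]]])

```text
time: 18.3
position: [0.5502, -0.08, 0.0425]
tool_rot: [0.177, 1.563, -0.177]
ft_force: [0.2, 1.3, -0.0]
grip_width: 0.691
```

Call:
servo_tool(commands=[[[0,0,6,-4,0,0,60],[0,0,13,-8,0,0,60],[0,0,20,-8,0,0,60],[0,0,20,-8,0,0,60]]])

```text
time: 18.8
position: [0.549, -0.0839, 0.0497]
tool_rot: [0.449, 1.508, 0.09]
ft_force: [-0.2, -0.5, 0.6]
grip_width: 0.686
```

```bash
cat > fw.py <<'E'
from h import *
s=ctrl.get_state();M=R.from_rotvec(s["tool_rot"]).as_matrix();X=np.array([.219,.976,0])
print("t",s["time"],"F",s["ft_force"].round(1),"T",s["torque"].round(2),"relX mm",((s["position"]-[.5557,-.0488,0])@X*1000).round(1),"z",s["position"][2].round(4),"jaw",np.degrees(np.arctan2(M[1,2],M[0,2])).round(1),M[:,2].round(3),"tool axes of +X:",(M.T@X).round(3),"of up:",M[2].round(3))
E
python3 fw.py
```

```text
t 18.8 F [-0.2 -0.5  0.6] T [-0.5   0.11 -0.07] relX mm -35.7 z 0.0497 jaw -13.3 [ 0.973 -0.23  -0.002] tool axes of +X: [ 0.34   0.941 -0.012] of up: [-0.94   0.34  -0.002]
```

Call:
servo_tool(commands=[[[0,0,0,1.7,4.7,0,60],[0,0,0,3.4,9.4,0,60],[0,0,0,5.1,14.1,0,60],[0,0,0,6.1,16.9,0,60]]])

```text
time: 19.3
position: [0.5544, -0.0617, 0.0507]
tool_rot: [0.443, 1.507, 0.098]
ft_force: [-1.7, -3.1, 1.0]
grip_width: 0.688
```

Call:
servo_tool(commands=[[[0,0,0,0.5,1.4,0,60],[0,0,0,1,2.8,0,60],[0,0,0,1,2.8,0,60]]])

```text
time: 19.68
position: [0.5545, -0.0615, 0.0506]
tool_rot: [0.445, 1.507, 0.094]
ft_force: [-2.8, -4.1, 1.8]
grip_width: 0.686
```

Call:
servo_tool(commands=[[[0,0,0,0.5,1.4,0,60],[0,0,0,1,2.8,0,60],[0,0,0,1,2.8,0,60]]])

```text
time: 20.05
position: [0.5547, -0.0602, 0.0497]
tool_rot: [0.444, 1.507, 0.092]
ft_force: [-2.0, -6.7, -1.3]
grip_width: 0.69
```

```bash
python3 fw.py
```

```text
t 20.05 F [-2.  -6.7 -1.3] T [-2.04  0.58  0.04] relX mm -11.4 z 0.0497 jaw -13.1 [ 0.974 -0.226  0.   ] tool axes of +X: [ 0.338  0.941 -0.007] of up: [-0.941  0.338  0.   ]
```

Call:
servo_tool(commands=[[[0,0,0,0.7,2,0,60],[0,0,0,1.4,4,0,60],[0,0,0,2,5.6,0,60],[0,0,0,2,5.6,0,60]]])

```text
time: 20.55
position: [0.5556, -0.0559, 0.0485]
tool_rot: [0.442, 1.508, 0.089]
ft_force: [-1.0, -9.1, -6.6]
grip_width: 0.686
```

```bash
python3 fw.py
```

```text
t 20.55 F [-1.  -9.1 -6.6] T [-2.98  0.47 -0.02] relX mm -7.0 z 0.0485 jaw -13.1 [ 0.974 -0.227 -0.   ] tool axes of +X: [ 0.335  0.942 -0.008] of up: [-0.942  0.335 -0.   ]
```

Call:
servo_tool(commands=[[[0,0,0,-2,-5.6,0,60],[0,0,0,-7,-4,0,60],[0,0,0,-6,-1,0,60],[0,0,0,-5.5,2,0,60],[0,0,0,-5.5,2,0,60]]])

```text
time: 21.18
position: [0.5564, -0.0559, 0.0566]
tool_rot: [0.443, 1.506, 0.09]
ft_force: [-4.1, -11.3, 3.1]
grip_width: 0.688
```

```bash
python3 fw.py
```

```text
t 21.175 F [ -4.1 -11.3   3.1] T [-2.48  0.95  0.13] relX mm -6.8 z 0.0566 jaw -13.1 [ 0.974 -0.227  0.001] tool axes of +X: [ 0.337  0.942 -0.008] of up: [-0.942  0.337  0.001]
```

Call:
servo_tool(commands=[[[0,0,0,1.2,2,0,60],[0,0,0,2,4,0,60],[0,0,0,3,6,0,60],[0,0,0,3,6,0,60]]])

```text
time: 21.68
position: [0.558, -0.0517, 0.0572]
tool_rot: [0.443, 1.505, 0.088]
ft_force: [-8.5, -15.7, 10.9]
grip_width: 0.688
```

```bash
python3 fw.py
```

```text
t 21.675 F [ -8.5 -15.7  10.9] T [-2.72  1.74  0.44] relX mm -2.3 z 0.0572 jaw -13.2 [ 0.974 -0.228  0.003] tool axes of +X: [ 0.336  0.942 -0.01 ] of up: [-0.942  0.336  0.003]
```

Call:
servo_tool(commands=[[[0,0,0,-1.5,-4,0,60],[0,0,0,2.5,-5,0,60],[0,0,0,3.5,-2,0,60],[0,0,0,4.5,1,0,60],[0,0,0,4.5,1,0,60]]])

```text
time: 22.3
position: [0.5597, -0.0511, 0.0551]
tool_rot: [0.443, 1.502, 0.087]
ft_force: [-8.8, -18.1, 18.2]
grip_width: 0.688
```

```bash
python3 fw.py;  python3 - <<'E'
from h import *
ci,im=snap("scene","s8")
b=cv2.resize(im[185:275,205:325][:,:,::-1],None,fx=6.5,fy=6.5,interpolation=cv2.INTER_CUBIC); cv2.imwrite("pics/c8.png",b)
E
```

```text
t 22.3 F [ -8.8 -18.1  18.2] T [-2.76  2.08  0.63] relX mm -1.3 z 0.0551 jaw -13.3 [ 0.973 -0.23   0.006] tool axes of +X: [ 0.335  0.942 -0.011] of up: [-0.942  0.335  0.006]
```

View pics/c8.png

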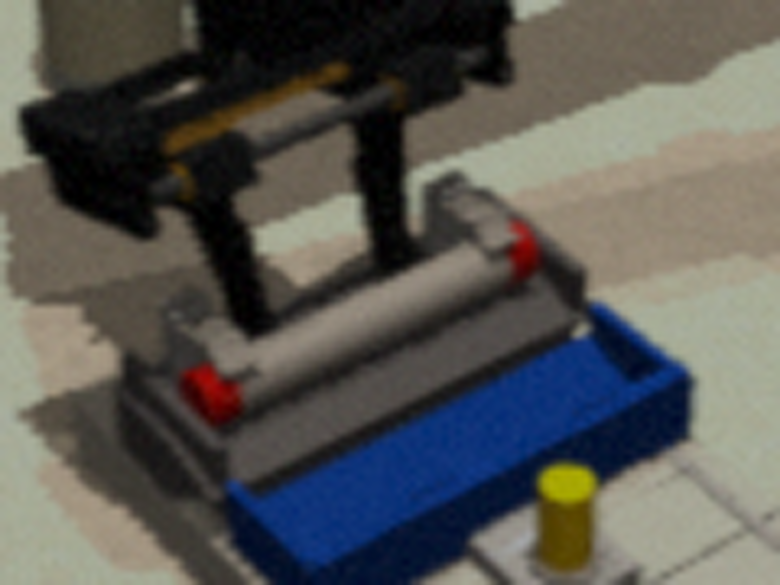

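The crop shows the cartridge about 10 mm forward and still parallel (red ends at crop (210,393) and (523,250)), with both jaws lifting. I'll keep pushing, rising slightly so finger friction doesn't press it down onto the seat.

Call:
servo_tool(commands=[[[0,0,0,-2,-5.6,0,60],[0,0,0,0.8,-6.6,0,60],[0,0,0,1.5,-3,0,60],[0,0,0,2.5,0,0,60]]])

```text
time: 22.85
position: [0.5606, -0.0454, 0.0508]
tool_rot: [0.445, 1.502, 0.091]
ft_force: [1.2, -4.0, -0.1]
grip_width: 0.688
```

```bash
python3 fw.py
```

```text
t 22.85 F [ 1.2 -4.  -0.1] T [-1.25 -0.02 -0.16] relX mm 4.4 z 0.0508 jaw -13.2 [ 0.974 -0.228  0.005] tool axes of +X: [ 0.339  0.941 -0.009] of up: [-0.941  0.339  0.005]
```

```bash
cat > car.py <<'E'
from m import *
X=np.array([.219,.976]);Y=np.array([-.976,.219])
for n in("scene","top"):
    ci,im=snap(n,n+"_car")
    for c,a,mk in cents(im,"red",4):
        for z in(.08,.069,.059):
            P=onz(ci,[c],z)[0]; d=P[:2]-[.5557,-.0488]
            if abs(d@X)<.12 and abs(d@Y)<.12: print(n,c.round(1),a,z,"relX",(d@X*1000).round(1),"relY",(d@Y*1000).round(1))
E
python3 car.py
python3 - <<'E'
import sys;sys.argv=[''];from m import *
X=np.array([.219,.976]);Y=np.array([-.976,.219])
im=cv2.imread("pics/s7.png")[:,:,::-1].copy();ci=vision.camera_info("scene")
for c,a,mk in cents(im,"red",4):
    P=onz(ci,[c],.08)[0];d=P[:2]-[.5557,-.0488]
    if abs(d@Y)<.12: print("before",c.round(1),a,d@X*1000,d@Y*1000)
E
```

```text
scene [286.6 223.9] 30 0.08 relX 14.4 relY 84.5
scene [286.6 223.9] 30 0.069 relX 3.7 relY 93.1
scene [286.6 223.9] 30 0.059 relX -6.0 relY 101.0
scene [239.7 246. ] 45 0.08 relX 12.1 relY -65.5
scene [239.7 246. ] 45 0.069 relX 1.4 relY -59.1
scene [239.7 246. ] 45 0.059 relX -8.3 relY -53.2
top [286.2 156.8] 27 0.08 relX 24.7 relY -75.5
top [286.2 156.8] 27 0.069 relX 25.6 relY -79.2
top [286.2 156.8] 27 0.059 relX 26.4 relY -82.5
top [275.1 216.5] 46 0.08 relX 22.3 relY 77.5
top [275.1 216.5] 46 0.069 relX 23.2 relY 75.6
top [275.1 216.5] 46 0.059 relX 24.0 relY 73.9
before [283.5 219.3] 15 -6.825115108969475 90.26593780735112
before [234.9 241.8] 25 -8.643862651509519 -66.24646298099721
```

Call:
servo_tool(commands=[[[0,0,0,0.4,1.9,0,60],[0,0,0,0.8,3.8,0,60],[0,0,0,1.2,5.2,0,60],[0,0,0,1.2,5.2,0,60]]])

```text
time: 23.45
position: [0.5602, -0.0354, 0.0501]
tool_rot: [0.445, 1.508, 0.098]
ft_force: [-0.3, 0.7, 0.2]
grip_width: 0.688
```

```bash
python3 fw.py; python3 car.py
```

```text
t 23.45 F [-0.3  0.7  0.2] T [-0.5   0.19  0.02] relX mm 14.1 z 0.0501 jaw -12.9 [ 0.975 -0.223 -0.   ] tool axes of +X: [ 0.342  0.94  -0.004] of up: [-0.94   0.342 -0.   ]
scene [301.7 241.8] 18 0.08 relX 95.3 relY 69.7
scene [301.7 241.8] 18 0.069 relX 85.9 relY 78.2
scene [301.7 241.8] 18 0.059 relX 77.3 relY 85.8
scene [255.  266.1] 21 0.08 relX 95.3 relY -76.7
scene [255.  266.1] 21 0.069 relX 85.8 relY -70.4
scene [255.  266.1] 21 0.059 relX 77.2 relY -64.7
top [261.3 155.5] 43 0.08 relX 86.3 relY -67.5
top [261.3 155.5] 43 0.069 relX 87.9 relY -71.0
top [261.3 155.5] 43 0.059 relX 89.3 relY -74.2
top [248.9 212.2] 50 0.08 relX 86.7 relY 79.0
top [248.9 212.2] 50 0.069 relX 88.3 relY 77.2
top [248.9 212.2] 50 0.059 relX 89.7 relY 75.4
```

Call:
servo_tool(commands=[[[0,0,0,-3.4,-9.4,0,60],[0,0,0,-40,0,0,60],[0,0,0,-90,15,0,60],[0,0,0,-130,30,0,60],[0,0,0,-150,40,0,60]]])

```text
time: 24.18
position: [0.558, -0.0507, 0.2073]
tool_rot: [0.446, 1.503, 0.096]
ft_force: [0.5, -0.4, -0.7]
grip_width: 0.694
```

Call:
servo_tool(commands=[[[0,0,0,0,-50,0,60],[0,0,0,0,-100,0,60],[0,0,0,0,-140,0,60],[0,0,0,0,-140,0,60],[0,0,0,0,-140,0,60]]])

```text
time: 24.8
position: [0.5277, -0.1769, 0.1563]
tool_rot: [0.446, 1.508, 0.098]
ft_force: [0.8, 0.0, 0.2]
grip_width: 0.692
```

```bash
python3 fw.py; python3 car.py | grep 0.059
python3 - <<'E'
from h import *
ci=vision.camera_info("scene"); im=cv2.imread("pics/scene_car.png"); tp=cv2.imread("pics/top_car.png")
print("pin top exp",proj(ci,[[.5861,.0879,.09]]))
b=cv2.resize(im[185:305,205:345],(560,480),interpolation=cv2.INTER_CUBIC); t=cv2.resize(tp[130:250,180:240],(240,480),interpolation=cv2.INTER_CUBIC); cv2.imwrite("pics/c9.png",np.hstack([b,t]))
E
```

```text
t 24.8 F [0.8 0.  0.2] T [-0.44  0.22  0.04] relX mm -131.1 z 0.1563 jaw -12.9 [ 0.975 -0.223 -0.001] tool axes of +X: [ 0.343  0.94  -0.004] of up: [-0.939  0.343 -0.001]
scene [301.7 241.8] 18 0.059 relX 77.3 relY 85.8
scene [255.1 266.2] 19 0.059 relX 77.4 relY -64.5
top [261.3 155.4] 45 0.059 relX 89.4 relY -74.3
top [249.  212.2] 51 0.059 relX 89.5 relY 75.5
pin top exp [[291.66273472 259.89601091]]
```

View pics/c9.png

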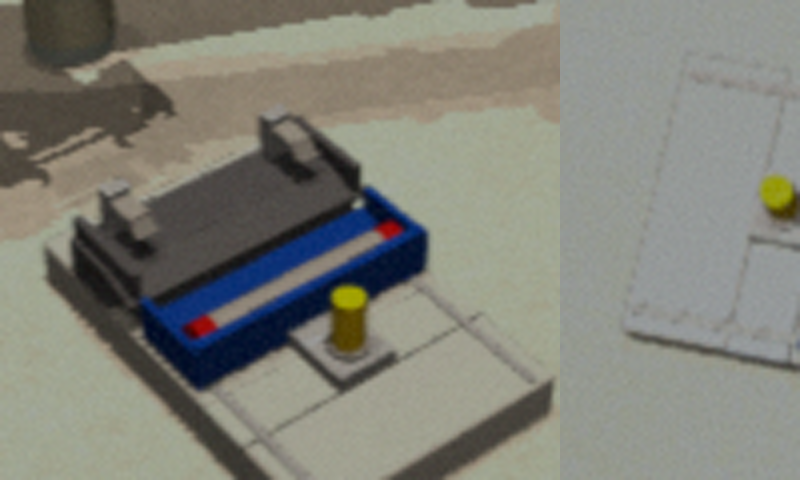

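The cartridge lies against the cradle's back wall (red ends at crop (203,327) and (390,230)). The pin top is at scene (292,259), as expected for home, and the robot is clear.

```bash
python3 -c "
from bench import close_job
print(close_job())"
```

```text
the job is handed in; nothing more can be done
None
```

The job is done and handed in at about 25 s of the 64 s limit; the hand-in gives no verdict. The cradle is pinned with the cartridge lying in it, and the robot is clear and touching nothing.

**What I did**
- **Cradle:** I pushed it to its stop with two spread fingers. A first pass went over the wall without touching it, because the open fingertips sit about 25 mm higher than the tool point. I repeated the push lower.
- **Pin:** I pressed it in until the shoulder met the lug at about 12 N, then let go.
- **Cartridge:** I pushed it square from behind with the tool tilted 20°, correcting the height along the way. It came out of both clips and rolled down into the cradle without being lifted.

**Last checks**
- **Cartridge:** In the top view it lies 89 mm forward of the clip axis (88 mm expected), under 1 mm off centre and parallel. It gave the same reading after the arm withdrew.
- **Disagreement:** The scene camera reads 77 mm for that distance. It already read about 8 mm short with the cartridge still in the clips, so the corrected value is about 85 mm.
- **Pin:** It stands upright. Its top is about 1 pixel from where it should be when home, in the scene view.
- **Not measured:** I did not measure the cradle's offset directly; I took it from the pin being fully home. I did not re-measure the bystanders, but the arm met no unexpected force near them.

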